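# Regrip a tool blank in the V-block and lock it in the marking nest

## Robot

A 6-joint arm with a two-finger parallel gripper is mounted at the origin on a cart in front of the work surface, level with it; the furniture and walls round the work are solid. World frame = base frame: x ahead of the robot, y to its left, z up, the work surface at z = 0. Lengths are in m, angles in rad, forces in N, time in s.
With the tool pointing down it reaches from about 0.35 to 0.8 m from the base axis. Payload 7.3 kg.
Tool frame: the origin (TCP) lies between the finger pads; the fingertips stand 25 mm ahead of it and the grasp point (between the pads) lies 6 mm ahead of it (r.tip_extent is the distance from the TCP to the fingertips, in m); z points along the fingers, y is the line along which they close (so a half turn about z gives the same grasp; the last joint's range is limited). The gripper opens to 85 mm and grips with 20 to 120 N. Pads are 22 mm wide; open, the fingers measure 114 mm over their backs; the gripper's body (76 mm by 85 mm) begins 54 mm behind the grasp point. The pads swing forward as they close: fully open they stand 13 mm farther back than shut.
Start: joints at [-1.39, 0.342, 1.524, -0, 1.275, -0.146], TCP at [0.169, -0.497, 0.256] pointing down, gripper open.
Joint ranges: [-2.53, 2.53], [-0.77, 2.02], [0.04, 2.7], [-1, 4.14], [0.28, 2.66], [-3.11, 3.11]. Speed limits (rad/s): [2.57, 2.57, 3.14, 3.14, 3.14, 3.14].

## Interface

Orientations are given as a unit quaternion [x, y, z, w].
In Python, from workcell import r, command_gripper, optics gives the robot as it stands. The module is installed in compiled form; this text tells all that it offers. Calls block until the motion is done:
- r.reach(position, orientation): joint-space move of the TCP to a pose.
- r.move_straight(position, orientation=None, speed=0.15, max_force=None): straight line of the TCP; orientation=None keeps the orientation; speed is the mean speed in m/s. With max_force (N) it stops when the force on the tool has changed by that much, and returns True; else False.
- r.movej(angles): joint-space move.
- command_gripper(opening, force=None): finger opening in m; force is the grip in N (None keeps the last); returns when the fingers have stopped.
- r.hold(seconds).
- r.solve_ik(position, orientation): joint angles nearest the present ones, or None.
- r.read_state(): the state.
- optics.get_image(name): name is "scene" or "top" or "wrist"; returns (picture, depth): 420x560x3 uint8, red, green, blue; 420x560 float32, m along the optical axis (not along the pixel's ray), 0 where there is no reading.
- optics.camera_model(name): a dict with "K" (3x3 intrinsics, pixels), "R" (3x3) and "t" (3): a world point X has camera coordinates R X + t; the wrist camera has in their place "tool_from_camera" (4x4, takes a point from camera to tool coordinates, whose origin is the TCP and whose axes are the flange's). Camera axes: x right, y down, z forward; pixel columns grow to the right and rows downward; lengths in m; the calibration is good to about 2 mm. A picture is of the moment at which its call begins: read the wrist's pose just before it. camera_model takes no time and is no camera call.
A pose or a line that the arm cannot do raises r.PlanningError and nothing moves.
- r.finish_job(): hands the job in; it is judged then, once.
The state is a dict: "time_s": time; "joint_positions": joint angles; "dq": joint speeds; "tau": joint torques, N m; "eef_pos": TCP position; "eef_rot": TCP orientation; "contact_force": force on the tool from outside, world axes, zero at the start; "torque": the same for the moment, N m; "grip_width": finger opening in m; "grip_force": force on a finger pad.
Only numpy, scipy, OpenCV 4.12 (cv2) and the standard library are available. Lean on these libraries where they do the work, as an engineer would, in place of code of your own. Each camera call takes 0.05 s, during which the arm holds its last target. There are 200 camera calls.

## Task

Take the blank with the red band out of the slanted rack by its banded upper end, lay it level in the steel V-block and let go, then pick it up again across its middle. Lay it down in the marking nest with its plain end at the orange lock, and turn the lock a quarter turn clockwise until it drops into its locked position. Leave the black-banded blank and the small things on the desk where they are.

Things in the scene. Friction and masses are not known exactly. Their poses are not given: they have to be found in the camera images.
- blank_center (a point): Centre of the loose steel blank to be loaded: a plain round rod, 12 mm diameter, 150 mm long, about 0.09 kg, with a red band 24 mm wide at one end. Its x axis runs along the rod away from the banded end (banded end face at x = -75 mm). In the rack it leans 45 degrees, banded end up, to the robot's right.
- spare_center (a point): Centre of the other blank in the rack: same rod with a black band instead of a red one. Leave it there.
- rack: Grey slanted rack, fixed, base 122 x 112 x 8 mm, origin under its centre, z up. Two open V-troughs at y = -35 and +35 mm, which blank is in which varies. Rods lean 45 degrees: upper end to -x (robot's right), foot on a stop at +x; rod centre at x = 0, 73 mm up. The top 55 mm of a rod sticks out free, its end 126 mm up. Nothing holds it down: it lifts straight up.
- vblock: Steel twin V-block, fixed; origin on its underside, z up, groove along x at y = 0. Base plate 94 x 52 x 10 mm (x -27 to 67). Two V saddles, 14 mm long and 44 mm wide, at x = -23 to -9 and +49 to +63 mm, tops 64 mm up and 25 mm open; the 58 mm gap between them is free for fingers. -x is the robot's right.
- nest: Marking nest, fixed: aluminium plate 178 x 86 x 10 mm (y -30 to +56), origin on its underside, z up. The blank lies along x at y = 0 in two black V saddles (14 mm long, 44 wide, at x = -51 and +51, tops 49 mm up, 25 mm open), between end plates 53 mm high with inner faces at x = -79 and +79. The 88 mm between the saddles is free for fingers.
- lock_grip (a point): Grip point of the orange wing of the lock: on its turning axis, 9 mm below the wing's top, 76 mm above the desk when open. Wing 36 mm long (this point's x), 12 mm thick (y), 24 mm tall. A 10 mm wide steel toe under it, 56 to 61 mm above the desk, reaches 45 mm from the axis to this point's +x; locked, it lies across over the blank.
- lock (a joint): Turn of the lock, rad, clockwise seen from above: 0 open (toe along the blank, away from the nest's middle), 1.57 locked (toe over the blank). Starts at 0 to 0.3. Light friction (0.012 N m) holds it where it is left; past about 1.35 a spring draws it on and it drops 3 mm into its locked detent.
- clips_mid (a point): Middle of the loose yellow foam strip with green clips (22 x 90 x 39 mm), 20 mm up: a bystander. Leave it.
- tape: Loose orange and black tape measure (64 x 132 x 35 mm), origin at its underside: a bystander. Leave it.
- blank_band_end (a point): Centre of the blank's end face at the banded end.
- lock_drop (a joint): Height of the lock, m: about 0 (to -0.001) open, -0.003 dropped into the locked detent; it follows the turn by itself.
- mill: Loose bare end mill (61 x 8 x 8 mm) lying on the desk: a bystander. Leave it.
- cutter_a: Loose small cutter in a green clip (49 x 18 x 13 mm): a bystander. Leave it.
- cutter_b: Another loose small cutter in a green clip (49 x 18 x 13 mm): a bystander. Leave it.
- vblock_axis (a point): Point on the axis of a blank seated in the V-block, 60 mm above the desk, over the V-block's origin; x along the groove. A blank whose centre is here, banded end to -x, sticks out 52 mm past the saddle on the -x side (room for fingers holding it by that end), and its centre lies over the gap.
- nest_axis (a point): Where the centre of a blank seated in the nest belongs: 45 mm above the desk, x along the nest. The plain end belongs at +x, where the lock's pillar stands (x = +56, y = +36 mm, 50 mm high), the banded end at -x.

How it is judged:
By the outcome, as a careful person would: the job done as asked, in the order asked, and still so for the second after the job is handed in, with the robot touching nothing.
It also fails if it takes over 53 s, if anything falls off the work surface, if the arm or the gripper's body presses on something with over 40 N, if the wrist force passes 120 N, or if a joint passes its speed limit or range.

## Working session

There is one attempt and no reset: what is moved stays moved. The work goes in short steps, each a Python script; the robot and the scene stay as the last script left them, time stands still between calls to the robot, and variables do not carry over. Pictures are saved under pics/ and viewed, at most 12 in all, crops included, and the job is handed in when it is done.

```bash
mkdir -p pics
python3 - <<'E'
from workcell import r, command_gripper, optics
import cv2,numpy as np
for n in("scene","top"):
    p,d=optics.get_image(n); cv2.imwrite(f"pics/{n}0.png",p[:,:,::-1]); np.save(f"pics/{n}0.npy",d)
    m=optics.camera_model(n); print(n,m["K"],m["R"],m["t"],(d>0).mean())
print(optics.camera_model("wrist")); print(r.read_state()["time_s"],r.tip_extent)
E
```

```text
scene [[400.95467388   0.         279.19815828]
 [  0.         400.95467388 211.96921328]
 [  0.           0.           1.        ]] [[-0.51277705 -0.85831901  0.01865961]
 [-0.62576932  0.35879045 -0.69259091]
 [ 0.58776905 -0.36682133 -0.72108921]] [0.33865625 0.30501262 0.72538306] 0.9959821428571428
top [[480.25437423   0.         279.53794245]
 [  0.         480.25437423 210.3099375 ]
 [  0.           0.           1.        ]] [[ 0.01157961 -0.99941215  0.03226854]
 [-0.9980666  -0.01352273 -0.06066457]
 [ 0.06106526 -0.03150368 -0.99763648]] [0.09765169 0.45474039 1.31327004] 0.9958630952380952
{'K': array([[328.37749618,   0.        , 286.07801245],
       [  0.        , 328.37749618, 207.48985662],
       [  0.        ,   0.        ,   1.        ]]), 'tool_from_camera': array([[-1.09967664e-05, -9.45953246e-01, -3.24303032e-01,
         8.37256304e-02],
       [ 9.99999599e-01,  2.80108249e-04, -8.50951247e-04,
         4.75839373e-04],
       [ 8.95800049e-04, -3.24302911e-01,  9.45952863e-01,
        -1.16637908e-01],
       [ 0.00000000e+00,  0.00000000e+00,  0.00000000e+00,
         1.00000000e+00]])}
0.1 0.025
```

View pics/top0.png

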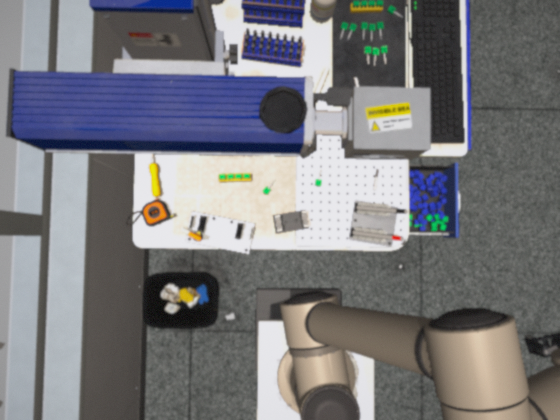

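View pics/scene0.png

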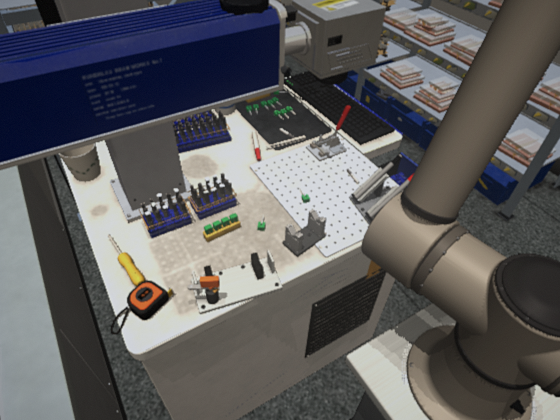

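Top view: the rack is at about (375,223), with the red band at (397,238) on the robot-side trough. The V-block is at (291,221), the nest at (222,233) and the orange lock at (196,236). The scene view confirms this, with the lock at (208,284). The next step is to put these in world coordinates.

```bash
cat > h.py <<'E'
from workcell import r, command_gripper, optics
import cv2,numpy as np
from scipy.spatial.transform import Rotation as Ro
def cam(n,st=None):
    m=optics.camera_model(n)
    if n!="wrist": return m["K"],m["R"],np.array(m["t"])
    T=np.eye(4);T[:3,:3]=Ro.from_quat(st["eef_rot"]).as_matrix();T[:3,3]=st["eef_pos"]
    C=np.linalg.inv(T@m["tool_from_camera"]); return m["K"],C[:3,:3],C[:3,3]
def world(c,d):
    K,R,t=c; v,u=np.mgrid[:d.shape[0],:d.shape[1]]
    P=np.stack([(u-K[0,2])/K[0,0]*d,(v-K[1,2])/K[1,1]*d,d],-1)
    return (P-t)@R
def ray(c,px):
    K,R,t=c; d=R.T@np.linalg.inv(K)@np.array([px[0],px[1],1.]); return -R.T@t,d/np.linalg.norm(d)
def tri(obs):
    A=0;b=0
    for c,p in obs:
        o,d=ray(c,p);M=np.eye(3)-np.outer(d,d);A=A+M;b=b+M@o
    x=np.linalg.solve(A,b)
    res=[np.linalg.norm(np.cross(x-ray(c,p)[0],ray(c,p)[1])) for c,p in obs]
    return x,np.round(res,4)
def q(yaw,tilt=None):
    "tool down; tool y (closing line) at angle yaw from world y"
    R=Ro.from_euler('z',yaw)*Ro.from_matrix(np.diag([1.,-1,-1]))
    if tilt is not None: R=tilt*R
    return R.as_quat()
def snap(name):
    st=r.read_state(); p,d=optics.get_image("wrist")
    cv2.imwrite(f"pics/{name}.png",p[:,:,::-1]); np.savez(f"pics/{name}.npz",d=d,p=p,pos=st["eef_pos"],rot=st["eef_rot"])
def load(name):
    z=np.load(f"pics/{name}.npz"); return cam("wrist",dict(eef_pos=z["pos"],eef_rot=z["rot"])),z["d"],z["p"]
E
python3 - <<'E'
from h import *
print(Ro.from_quat(r.read_state()["eef_rot"]).as_matrix().round(3))
W=world(cam("top"),np.load("pics/top0.npy"))
for n,(u,v) in dict(red=(397,238),rackc=(375,223),vb=(291,221),nestplate=(222,237),lock=(196,236),clips=(236,177),tape=(155,212),bluearm1=(200,110),bluearm2=(200,145),bluemid=(290,145),edge=(300,240),desk=(330,200),grey=(380,130),greyhead=(330,120)).items(): print(n,W[v,u].round(3))
W=world(cam("scene"),np.load("pics/scene0.npy"))
# everything tall on desk in working area
m=(W[...,2]>.15)&(W[...,0]>.3)&(W[...,0]<.8)&(W[...,1]>-.3)&(W[...,1]<.5)
P=W[m]; print(P.min(0) if len(P) else 0)
for a in np.arange(.3,.8,.05):
    s=P[(P[:,0]>a)&(P[:,0]<a+.05)]
    if len(s): print(round(a,2),len(s),s.min(0).round(2),s.max(0).round(2))
E
```

```text
[[ 0.947  0.321 -0.   ]
 [ 0.321 -0.947  0.001]
 [ 0.    -0.001 -1.   ]]
red [ 0.38  -0.193  0.12 ]
rackc [ 0.422 -0.164  0.005]
vb [0.424 0.071 0.013]
nestplate [0.378 0.26  0.009]
lock [0.38  0.321 0.085]
clips [0.541 0.223 0.039]
tape [0.443 0.438 0.038]
bluearm1 [0.606 0.265 0.469]
bluearm2 [0.552 0.27  0.418]
bluemid [0.552 0.098 0.433]
edge [ 0.372  0.045 -0.001]
desk [ 0.484 -0.037  0.007]
grey [ 0.581 -0.071  0.446]
greyhead [0.606 0.02  0.416]
[ 0.53629648 -0.16912213  0.15004849]
0.5 4741 [ 0.54 -0.17  0.33] [0.55 0.5  0.47]
0.55 28006 [ 0.55 -0.17  0.29] [0.6  0.5  0.49]
0.6 3936 [ 0.6  -0.14  0.29] [0.65 0.5  0.49]
0.65 1288 [ 0.65 -0.04  0.15] [0.7  0.49 0.49]
0.7 3119 [0.7  0.25 0.15] [0.75 0.39 0.5 ]
0.75 57 [0.75 0.39 0.16] [0.8  0.39 0.48]
```

Run:
```python
from h import *
T=Ro.from_euler('x',-45,degrees=True); p2=np.pi/2
for s in(1,-1):
  print("yaw",s)
  for n,P,Q in [("look rack",(.40,-.14,.28),q(s*p2)),("lookvb",(.40,.07,.25),q(s*p2)),("look nest",(.40,.27,.25),q(s*p2)),("grasp",(.38,-.19,.12),q(s*p2,T)),("lift",(.38,-.19,.25),q(s*p2,T)),("lift2",(.38,-.10,.25),q(s*p2)),("vb",(.42,.01,.06),q(s*p2)),("vbmid",(.42,.08,.06),q(s*p2)),("nest",(.41,.27,.045),q(s*p2)),("lock",(.38,.321,.08),q(s*p2)),("lockturned",(.38,.321,.08),q(s*p2-p2)),("look nest2",(.38,.22,.22),q(s*p2-p2))]:
    k=r.solve_ik(P,Q); print(n,None if k is None else np.round(k,2))
```

```text
yaw 1
look rack [-0.52  0.13  1.74 -0.    1.27 -0.52]
lookvb [-0.02  0.13  1.83 -0.    1.18 -0.02]
look nest [ 0.43  0.27  1.65 -0.    1.23  0.43]
grasp None
lift [-0.17  0.19  2.02 -0.95  1.03  0.4 ]
lift2 [-0.45  0.1   1.86 -0.    1.18 -0.45]
vb [-0.16  0.45  2.04 -0.    0.65 -0.16]
vbmid [ 0.01  0.46  2.02 -0.    0.66  0.01]
nest [ 0.43  0.56  1.86 -0.    0.72  0.43]
lock [ 0.55  0.51  1.82 -0.    0.81  0.55]
lockturned [ 0.55  0.51  1.82 -0.    0.81  2.12]
look nest2 [ 0.35  0.22  1.8  -0.    1.12  1.92]
yaw -1
look rack [-0.52  0.13  1.74 -0.    1.27  2.62]
lookvb None
look nest [ 0.43  0.27  1.65 -0.    1.23 -2.71]
grasp None
lift [-0.17  0.19  2.02 -0.95  1.03 -2.74]
lift2 [-0.45  0.1   1.86 -0.    1.18  2.69]
vb [-0.16  0.45  2.04 -0.    0.65  2.98]
vbmid None
nest [ 0.43  0.56  1.86 -0.    0.72 -2.72]
lock [ 0.55  0.51  1.82 -0.    0.81 -2.59]
lockturned [ 0.55  0.51  1.82 -0.    0.81 -1.02]
look nest2 [ 0.35  0.22  1.8  -0.    1.12 -1.22]
```

Run:
```python
from h import *
p2=np.pi/2
for t in(-20,-25,-30,-35,-40):
  f=lambda a,P:(lambda k:None if k is None else np.round(k,2))(r.solve_ik(np.array(P)-.006*Ro.from_euler('x',a,degrees=True).apply([0,0,-1]),q(p2,Ro.from_euler('x',a,degrees=True))))
  print(t,f(t,(.38,-.18,.115)),f(t,(.38,-.18,.23)),f(t+45,(.42,.01,.06)),f(t+45,(.42,.01,.15)))
st=r.read_state()
r.reach((.40,-.13,.27),q(p2)); snap("w1")
r.reach((.39,.05,.25),q(p2)); snap("w2")
print(r.read_state()["time_s"])
```

```text
-20 [-0.4   0.32  2.08 -0.53  0.67  0.01] [-0.4   0.13  1.92 -0.39  0.98 -0.2 ] [-0.44  0.51  2.02  0.52  0.88 -0.83] [-0.44  0.34  1.94  0.44  1.1  -0.69]
-25 [-0.35  0.33  2.1  -0.69  0.67  0.2 ] [-0.35  0.14  1.95 -0.51  0.96 -0.07] [-0.39  0.49  2.02  0.45  0.82 -0.73] [-0.39  0.32  1.94  0.37  1.05 -0.61]
-30 [-0.29  0.36  2.12 -0.85  0.69  0.39] [-0.29  0.15  1.97 -0.63  0.96  0.06] [-0.34  0.46  2.03  0.36  0.77 -0.61] [-0.34  0.3   1.94  0.29  1.01 -0.51]
-35 [-0.23  0.38  2.14 -0.99  0.73  0.56] [-0.23  0.17  2.   -0.74  0.97  0.2 ] [-0.28  0.45  2.03  0.26  0.72 -0.48] [-0.28  0.29  1.94  0.2   0.97 -0.4 ]
-40 None [-0.18  0.19  2.02 -0.86  0.99  0.34] [-0.22  0.44  2.04  0.13  0.69 -0.32] [-0.22  0.28  1.94  0.11  0.94 -0.28]
2.5583
```

View pics/w1.png

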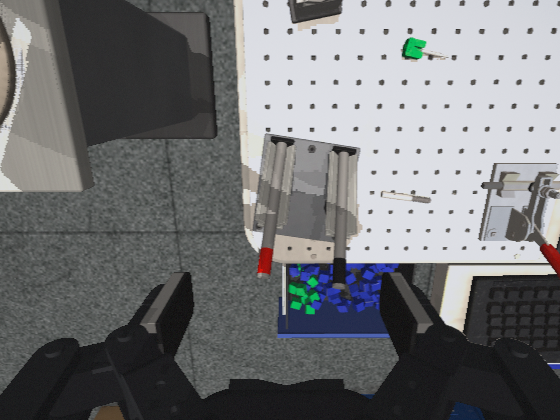

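View pics/w2.png

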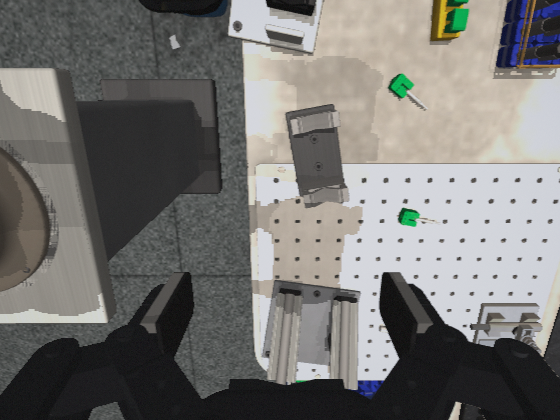

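w1: the red band end is at (264,262), its foot at (282,140), and the black blank ends at (340,280). w2: the V-block saddles are at (316,122) and (320,193), and the nest's right end is at the top edge. I'll view the nest next, then fit the geometry from the depth clouds.

Run:
```python
from h import *
p2=np.pi/2
r.reach((.39,.27,.25),q(p2)); snap("w3"); print(r.read_state()["time_s"])
def rect(P):
    c,s,a=cv2.minAreaRect((P[:,:2]*1000).astype(np.float32)); return np.round(c,1),np.round(s,1),round(a,1)
for n in("w1","w2"):
    c,d,p=load(n); W=world(c,d); hsv=cv2.cvtColor(p,cv2.COLOR_RGB2HSV)
    red=((hsv[...,0]<6)|(hsv[...,0]>174))&(hsv[...,1]>150)&(W[...,0]<.5)&(d>0)&(W[...,2]>.05)
    print(n,"red",red.sum(), W[red].mean(0).round(4) if red.any() else 0, np.argwhere(red).mean(0))
    # rod axis: points z .03-.14 near red rod
    desk=(abs(W[...,2])<.012)&(W[...,0]>.45)&(W[...,0]<.6)&(abs(W[...,1])<.15); print("desk z",np.median(W[desk][:,2]).round(4))
    if n=="w1": 
        m=red; 
        u=np.argwhere(red); print("red px box",u.min(0),u.max(0))
        rack=(W[...,2]>.004)&(W[...,2]<.012)&(W[...,0]>.33)&(W[...,0]<.5)&(W[...,1]>-.24)&(W[...,1]<-.08); print("rackbase",rect(W[rack]))
    if n=="w2":
        tops=(W[...,2]>.058)&(W[...,2]<.07)&(W[...,0]>.36)&(W[...,0]<.5)&(W[...,1]>0)&(W[...,1]<.15)
        k,l,st,ce=cv2.connectedComponentsWithStats(tops.astype(np.uint8))
        for i in range(1,k):
            if st[i,4]>15: print("vb",st[i,4],np.median(W[l==i],0).round(4),W[l==i].mean(0).round(4),rect(W[l==i]))
        al=(W[...,2]>.006)&(W[...,2]<.014)&(W[...,0]>.36)&(W[...,0]<.5)&(W[...,1]>0)&(W[...,1]<.15);print("vb plate",rect(W[al]),al.sum())
        al=(W[...,2]>.006)&(W[...,2]<.09)&(W[...,0]>.36)&(W[...,0]<.5)&(W[...,1]>0.02)&(W[...,1]<.15);print("vb all",rect(W[al]),al.sum())
```

```text
3.4917
w1 red 310 [ 0.3808 -0.1903  0.1183] [260.42903226 264.96129032]
desk z 0.0029
red px box [248 257] [274 272]
rackbase (array([ 428.1, -159.9]), array([158.5, 143.7]), 89.9)
w2 red 0 0 [nan nan]
desk z 0.0019
vb 270 [0.4312 0.1112 0.0619] [0.4313 0.1115 0.0615] (array([430.9, 111.4]), array([15.8, 13.9]), 10.7)
vb 255 [0.4025 0.1068 0.0619] [0.4027 0.1065 0.0616] (array([403. , 106.4]), array([14.8, 14.1]), 10.0)
vb 215 [0.4444 0.0413 0.0619] [0.4444 0.0413 0.0616] (array([444.2,  40.7]), array([14.8, 14.5]), 11.1)
vb 214 [0.4152 0.0361 0.0617] [0.4152 0.0361 0.0614] (array([415.7,  35.7]), array([15.1, 14. ]), 9.4)
vb plate (array([453.5,  84.9]), array([123.6,  93.3]), 16.2) 2673
vb all (array([453.7,  84.5]), array([123.6,  94.2]), 16.2) 4680<stdin>:9: RuntimeWarning: Mean of empty slice.
  ret = um.true_divide(
```

View pics/w3.png

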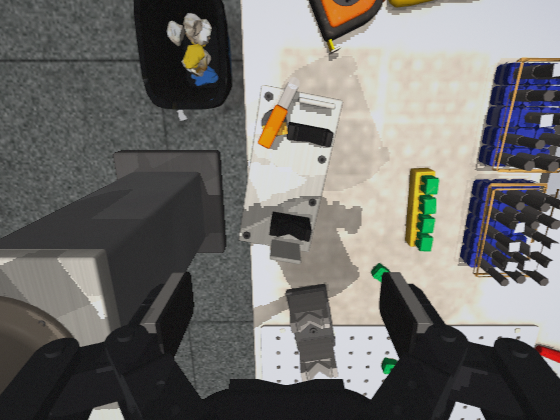

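w3: the nest saddles (black) are at (290,225) and (309,133). The orange wing runs from (264,145) to (285,112), with its grey toe pointing up and right to (294,85). Now I'll fit the rod, nest and lock, with a check from the top camera.

Run:
```python
from h import *
from scipy.optimize import least_squares
def rect(P):
    c,s,a=cv2.minAreaRect((P[:,:2]*1000).astype(np.float32)); return np.round(c,1),np.round(s,1),round(a,1)
c,d,p=load("w1"); W=world(c,d)
hsv=cv2.cvtColor(p,cv2.COLOR_RGB2HSV)
m=(W[...,2]>.085)&(W[...,2]<.135)&(W[...,0]>.36)&(W[...,0]<.405)&(W[...,1]<-.14)&(W[...,1]>-.22); m[:,300:]=0
m=cv2.erode(m.astype(np.uint8),np.ones((3,3)))>0
P=W[m]; print(len(P),P.min(0),P.max(0))
def res(x):
    a=np.array([x[0],1,x[1]]);a/=np.linalg.norm(a); o=np.array([x[2],-.18,x[3]])
    return np.linalg.norm(np.cross(P-o,a),axis=1)-.006
s=least_squares(res,[-.15,-1,.38,.11],loss='soft_l1',f_scale=.001); x=s.x; a=np.array([x[0],1,x[1]]);a/=np.linalg.norm(a); o=np.array([x[2],-.18,x[3]])
print("rod dir",a.round(3),"at y=-.18",o.round(4),"rms",np.sqrt((s.fun**2).mean()))
red=((hsv[...,0]<6)|(hsv[...,0]>174))&(hsv[...,1]>150)&(W[...,0]<.5)&(d>0)&(W[...,2]>.05)
t=(W[red]-o)@a; print("band t",np.percentile(t,[1,50,99]).round(4)); e=o+a*np.percentile(t,1);print("band end",e.round(4),"centre",(e+.075*a).round(4))
# two-view: top camera red centroid
pt,_=optics.get_image("top"); h2=cv2.cvtColor(pt,cv2.COLOR_RGB2HSV); r2=((h2[...,0]<6)|(h2[...,0]>174))&(h2[...,1]>110); r2[:,:380]=0;r2[:,412:]=0;r2[:225]=0;r2[250:]=0
print(r2.sum()); v=np.argwhere(r2).mean(0);u=np.argwhere(red).mean(0); print("tri red",tri([(c,u[::-1]),(cam("top"),v[::-1])]))
c,d,p=load("w3"); W=world(c,d); hsv=cv2.cvtColor(p,cv2.COLOR_RGB2HSV)
wd=(W[...,0]>.33)&(W[...,0]<.47)&(W[...,1]>.15)&(W[...,1]<.37)
print("desk",np.median(W[260:300,340:370,2]),np.median(W[100:140,370:400,2]),"plate",np.median(W[150:200,275:290,2]))
tops=wd&(W[...,2]>.042)&(W[...,2]<.0505)&(p.max(2)<90)
k,l,st,ce=cv2.connectedComponentsWithStats(tops.astype(np.uint8))
for i in range(1,k):
    if st[i,4]>30: print("nest",st[i,4],W[l==i].mean(0).round(4),rect(W[l==i]),ce[i].round(0))
o=wd&(hsv[...,0]>5)&(hsv[...,0]<22)&(hsv[...,1]>150)&(W[...,2]>.075); print("wing",o.sum(),W[o].mean(0).round(4),np.median(W[o][:,2]),rect(W[o]))
oc=np.argwhere(o).mean(0)[::-1]
h3=(h2[...,0]>5)&(h2[...,0]<22)&(h2[...,1]>150);h3[:,:186]=0;h3[:,206:]=0;h3[:225]=0;h3[246:]=0;v=np.argwhere(h3).mean(0)[::-1];print(h3.sum(),v,oc,"tri wing",tri([(c,oc),(cam("top"),v)]))
e=wd&(W[...,2]>.0505)&(W[...,2]<.066)
k,l,st,ce=cv2.connectedComponentsWithStats(e.astype(np.uint8))
for i in range(1,k):
    if st[i,4]>25: print("z50-66",st[i,4],W[l==i].mean(0).round(4),rect(W[l==i]),ce[i].round(0))
cv2.imwrite("pics/w3c.png",cv2.resize(p[70:270,230:370,::-1],None,fx=3,fy=3,interpolation=cv2.INTER_CUBIC))
```

```text
657 [ 0.37175563 -0.2039605   0.08550961] [ 0.40005596 -0.15749613  0.12928968]
rod dir [ 0.123  0.694 -0.71 ] at y=-.18 [ 0.3826 -0.18    0.1158] rms 0.002211699246482536
band t [-0.0205 -0.0092  0.0026]
band end [ 0.3801 -0.1942  0.1304] centre [ 0.3893 -0.1422  0.0771]
31
tri red (array([ 0.38122624, -0.19083396,  0.11781149]), array([0.0005, 0.0005]))
desk -0.001132498395445687 -0.0009878639437593262 plate 0.00890593012707803
nest 237 [0.3995 0.3181 0.0465] (array([400.1, 317.8]), array([13.9, 16.1]), 79.8) [295. 132.]
nest 238 [0.427  0.3129 0.0461] (array([426.5, 312.9]), array([13.7, 15.9]), 79.4) [324. 138.]
nest 190 [0.3812 0.2184 0.0462] (array([381.3, 217.5]), array([14.5, 15.5]), 79.5) [277. 229.]
nest 188 [0.4091 0.2133 0.0461] (array([408.9, 212.4]), array([14.5, 14.5]), 79.7) [304. 233.]
nest 107 [0.3895 0.1874 0.0462] (array([389.4, 187.4]), array([ 2.1, 31.1]), 79.5) [285. 255.]
wing 599 [0.3795 0.3274 0.086 ] 0.08414016164827602 (array([381.7, 331.2]), array([45.5, 11.6]), 61.9)
0 [nan nan] [273.13522538 126.0851419 ] tri wing (array([nan, nan, nan]), array([nan, nan]))
z50-66 357 [0.3935 0.3542 0.0594] (array([393.5, 354.2]), array([27.2,  9.8]), 62.3) [289.  92.]
z50-66 197 [0.419  0.3452 0.0519] (array([419.3, 345.2]), array([ 4.9, 33.5]), 79.7) [317. 103.]
z50-66 129 [0.3894 0.1854 0.0517] (array([389.6, 185.2]), array([ 5.3, 33.2]), 79.7) [285. 259.]<stdin>:29: RuntimeWarning: Mean of empty slice.
  ret = um.true_divide(
```

View pics/w3c.png

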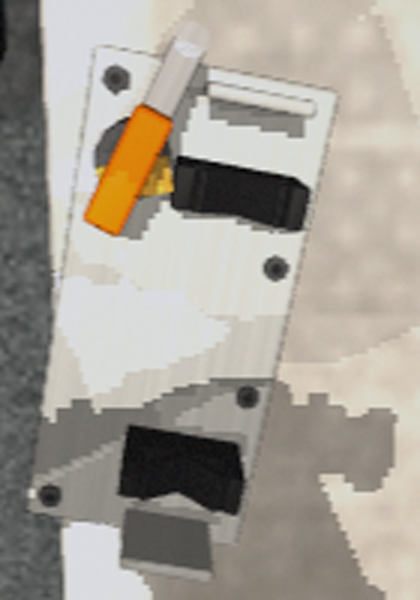

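The measurements agree with the text:
- **Nest:** yaw 79.7°, centre (.404,.266).
- **V-block:** yaw 100.3°, origin (.427,.054).
- **Rack:** yaw about 80°.
- **Lock:** at (.379,.327), already turned about 0.3 rad.

Now I'll grasp the red blank.

```bash
cat >> h.py <<'E'
def pose(G,psi,th=0.):
    "TCP pos, quat for grasp point G, tool x heading psi (rad), tilt th (rad): tool z = sin th*u - cos th*z"
    u=np.array([np.cos(psi),np.sin(psi),0]); h=np.array([u[1],-u[0],0])
    z=np.sin(th)*u-np.cos(th)*np.array([0,0,1.])
    return np.array(G)-.006*z, q(psi,Ro.from_rotvec(th*h)), z
D=np.pi/180
VB=np.array([.4270,.0542,0]); VPSI=100.3*D; VU=np.array([np.cos(VPSI),np.sin(VPSI),0])
NB=np.array([.40425,.2657,0]); NPSI=79.7*D; NU=np.array([np.cos(NPSI),np.sin(NPSI),0])
E
python3 - <<'E'
from h import *
a=np.array([.1228,.696,-.707]); E=np.array([.3805,-.192,.128]); G=E+.017*a
P,Q,z=pose(G,80*D,-30*D)
command_gripper(.05,60)
r.reach(P-.07*z,Q)
print(r.move_straight(P,speed=.12,max_force=12)); print(r.read_state()["eef_pos"]-P)
command_gripper(.0,60); s=r.read_state(); print(s["grip_width"],s["grip_force"],s["contact_force"])
if s["grip_width"]>.008:
    r.move_straight(P+[0,0,.11],speed=.15); s=r.read_state();print(s["grip_width"],s["contact_force"].round(2) if hasattr(s["contact_force"],"round") else s["contact_force"])
    P2,Q2,_=pose(VB+.008*VU-.058*VU+[0,0,.15],VPSI,15*D)
    r.reach(P2,Q2); r.hold(.2)
snap("w4"); print(r.read_state()["time_s"])
E
```

```text
False
[0.00039436 0.00017262 0.00034957]
0.009493698633447813 58.656376004219055 [-2.05320947  2.31101281  5.69891332]
0.009817703807006523 [-0.3   0.15 -1.76]
8.7
```

View pics/w4.png

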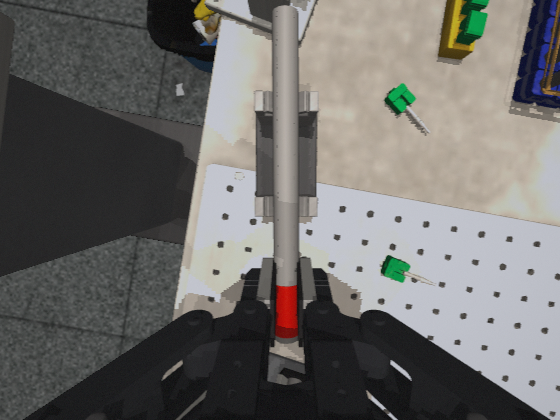

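w4: the rod is held by its red end, aligned over the V-block, with the plain end at (286,8) and the band at rows 285–338. Next I'll check level and position from depth.

```bash
cat >> h.py <<'E'
from scipy.optimize import least_squares
def rodfit(name,zlo,zhi,u0,u1,v0,v1,box=None):
    c,d,p=load(name); W=world(c,d); m=np.zeros(d.shape,bool); m[v0:v1,u0:u1]=1
    m&=(W[...,2]>zlo)&(W[...,2]<zhi); P=W[m]; o0=P.mean(0)
    a0=np.linalg.svd(P-o0,full_matrices=False)[2][0]; a0*=np.sign(a0[1])
    o0=o0-[0,0,.004]; n1=np.cross(a0,[0,0,1]);n1/=np.linalg.norm(n1);n2=np.cross(n1,a0)
    f=lambda x:np.linalg.norm(np.cross(P-o0-x[0]*n1-x[1]*n2,a0+x[2]*n1+x[3]*n2),axis=1)-.006
    s=least_squares(f,np.zeros(4),loss='soft_l1',f_scale=.001); x=s.x
    a=a0+x[2]*n1+x[3]*n2;a/=np.linalg.norm(a);o=o0+x[0]*n1+x[1]*n2; t=(P-o)@a
    return o,a,o+a*np.percentile(t,.5),o+a*np.percentile(t,99.5),np.sqrt((s.fun**2).mean())
E
python3 - <<'E'
from h import *
o,a,e0,e1,rm=rodfit("w4",.12,.19,268,304,0,270); print(o,a,e0,e1,rm)
print("pitch deg",np.degrees(np.arcsin(a[2])),"yaw",np.degrees(np.arctan2(a[1],a[0])))
print("plain end in VB x,y:",(e1-VB)@VU,(e1-VB)@np.array([-VU[1],VU[0],0]),"expected x .083; z",e1[2])
E
```

```text
[0.42359117 0.07190324 0.13797915] [-0.18350425  0.98300408 -0.00540052] [0.43409594 0.01563083 0.1382883 ] [0.41318316 0.12765738 0.13767284] 0.0006990182863560103
pitch deg -0.3094287533758425 yaw 100.57409520234995
plain end in VB x,y: 0.07474409630433865 0.00045984208608212365 expected x .083; z 0.137672842351111
```

Run:
```python
from h import *
c,d,p=load("w4"); W=world(c,d)
for n,(u,v) in dict(sadR=(264,207),sadR2=(311,207),sadF=(263,100),sadF2=(313,100),peg=(350,230),desk=(380,60)).items(): print(n,np.median(W[v-3:v+4,u-3:u+4].reshape(-1,3),0).round(4))
for n in("top","scene"):
    q_,dd=optics.get_image(n); X=np.array([.4132,.1277,.138]); 
    K,R,t=cam(n)
    for zz in(.138,.15):
        X[2]=zz; pc=K@(R@X+t); print(n,zz,(pc[:2]/pc[2]).round(1))
    if n=="scene": i=q_
    else: cv2.imwrite("pics/t5.png",q_[:,:,::-1])
u,v=270,235
cv2.imwrite("pics/s5.png",cv2.resize(i[160:310,200:400,::-1],None,fx=4,fy=4,interpolation=cv2.INTER_CUBIC))
s=r.read_state(); print(s["eef_pos"], pose(VB-.05*VU+[0,0,.15],VPSI,15*D)[0])
```

```text
sadR [0.4148 0.0349 0.0619]
sadR2 [0.4469 0.0407 0.0621]
sadF [0.4015 0.1064 0.0621]
sadF2 [0.435  0.1124 0.0626]
peg [0.4897 0.0237 0.0029]
desk [ 0.4876  0.1727 -0.0011]
top 0.138 [271.2 223.2]
top 0.15 [271.3 223.1]
scene 0.138 [288.8 210.4]
scene 0.15 [289.  206.2]
[0.43615991 0.00340496 0.15598417] [0.43621778 0.00347786 0.15579555]
```

View pics/s5.png

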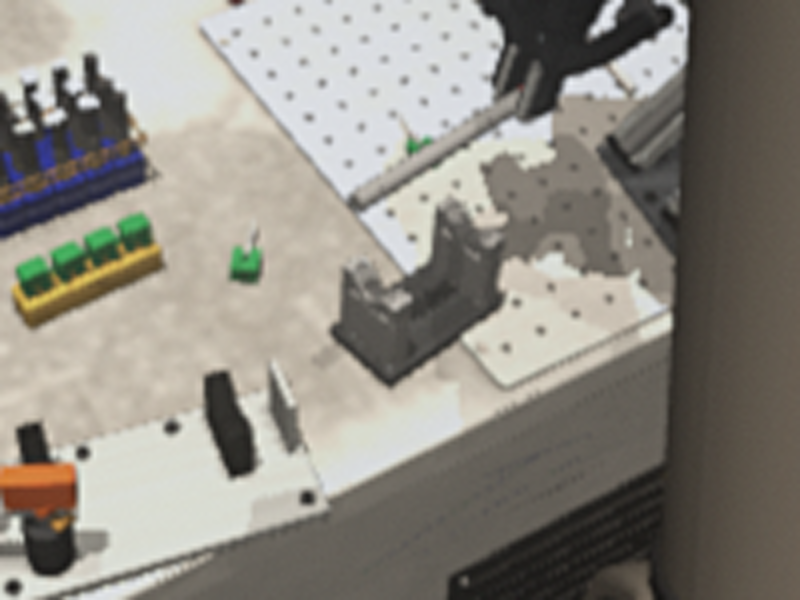

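The scene crop shows the plain end at about pixel (289,210), which confirms the rod is at z≈.139. That puts it about 10 mm nearer the fingertips than planned, and the grip is sound. I'll lay it down with that offset.

Run:
```python
from h import *
p=np.array(r.read_state()["eef_pos"])+.004*VU
r.move_straight(p-[0,0,.066],speed=.15)
hit=r.move_straight(p-[0,0,.086],speed=.03,max_force=5); s=r.read_state(); print(hit,s["eef_pos"]-p,s["contact_force"],s["time_s"])
command_gripper(.035); s=r.read_state(); print(s["grip_width"],s["contact_force"])
z=Ro.from_quat(s["eef_rot"]).apply([0,0,1]); r.move_straight(np.array(s["eef_pos"])-.06*z,speed=.2)
P,Q,_=pose(VB+.05*VU+[0,0,.20],VPSI,0); r.reach(P,Q); snap("w5"); print(r.read_state()["time_s"])
```

```text
True [-1.55332616e-04 -9.40279198e-05 -8.02976058e-02] [-1.83165828 -1.72185055  5.56884949] 9.9
0.03504551202550557 [ 0.69945852 -0.34285394 -1.32337715]
11.3667
```

View pics/w5.png

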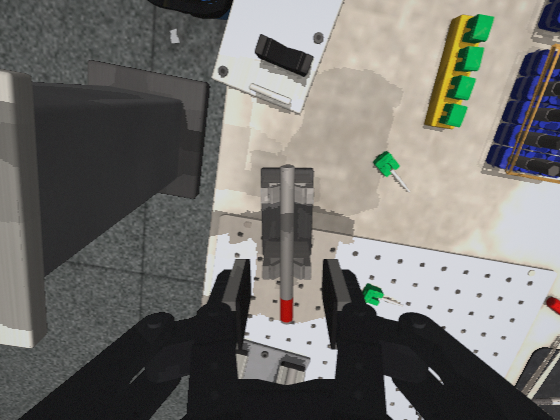

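w5: the rod lies in the V-block, with its plain end at (287,168) and its banded end at (286,320). I'll fit it, then pick it up across the middle.

Run:
```python
from h import *
o,a,e0,e1,rm=rodfit("w5",.055,.08,278,296,168,319)
N=np.array([-VU[1],VU[0],0])
print(o,a,rm,"pitch",np.degrees(np.arcsin(a[2])),"len",np.linalg.norm(e1-e0),"x ends",(e0-VB)@VU,(e1-VB)@VU,"y",(o-VB)@N)
c=((e0+e1)/2-VB)@VU; g=max(c+.003,.010); print("centre",c,"grasp",g)
if abs(c)<.012 and abs(np.linalg.norm(e1-e0)-.15)<.006:
    y=(o-VB)@N; P,Q,z=pose(VB+g*VU+y*N+[0,0,.060],VPSI)
    r.move_straight(P+[0,0,.07],Q,speed=.2)
    print(r.move_straight(P,speed=.12,max_force=10)); command_gripper(0,60); s=r.read_state(); print(s["grip_width"],s["grip_force"],s["contact_force"])
    r.move_straight(P+[0,0,.10],speed=.2)
    R0=.403; k=g-c
    Pn,Qn,_=pose(NB+k*NU+[0,0,.12],NPSI); r.reach(Pn,Qn); r.hold(.2); snap("w6"); s=r.read_state(); print(s["grip_width"],s["time_s"],s["eef_pos"]-Pn)
    o,a,e0,e1,rm=rodfit("w6",.095,.14,268,304,0,400)
    N=np.array([-NU[1],NU[0],0]); print(a,rm,"pitch",np.degrees(np.arcsin(a[2])),"yaw",np.degrees(np.arctan2(a[1],a[0])),"ends",(e0-NB)@NU,(e1-NB)@NU,"y",(o-NB)@N,e0,e1)
```

```text
[0.42460869 0.0673871  0.05882202] [-1.77778955e-01  9.84070385e-01 -3.47783826e-04] 0.0005908241263438938 pitch -0.01992654581033388 len 0.14229028715122966 x ends -0.06338570381382425 0.07890449779475205 y -5.109790321392624e-06
centre 0.0077593969904639105 grasp 0.01075939699046391
```

The crop and percentiles clipped the ends. The plain end at x≈.079–.080 gives a centre of about .005, which matches the prediction. Continuing.

Run:
```python
from h import *
c=.0048; g=.0105
P,Q,z=pose(VB+g*VU+[0,0,.060],VPSI)
r.move_straight(P+[0,0,.07],Q,speed=.2)
print(r.move_straight(P,speed=.12,max_force=10)); command_gripper(0,60); s=r.read_state(); print(s["grip_width"],s["grip_force"],s["contact_force"])
r.move_straight(P+[0,0,.10],speed=.2)
k=g-c
Pn,Qn,_=pose(NB+k*NU+[0,0,.12],NPSI); r.reach(Pn,Qn); r.hold(.2); snap("w6"); s=r.read_state(); print(s["grip_width"],s["time_s"],s["eef_pos"]-Pn)
o,a,e0,e1,rm=rodfit("w6",.095,.14,268,304,0,240)
N=np.array([-NU[1],NU[0],0]); print(a,rm,"pitch",np.degrees(np.arcsin(a[2])),"yaw",np.degrees(np.arctan2(a[1],a[0])),"ends",(e0-NB)@NU,(e1-NB)@NU,"y",(o-NB)@N,e0,e1)
```

```text
False
0.009721924776794393 58.4451699256897 [-3.87374154 -1.34147416  6.77486481]
0.00981069987083419 14.7583 [ 0.00056395 -0.00096048  0.0002292 ]
[ 1.83851019e-01  9.82954120e-01 -3.29937035e-05] 0.0006372245312724984 pitch -0.0018903999593246565 yaw 79.40584832921529 ends 0.03323431653215029 0.07409585655844511 y -0.001450161833298105 [0.4115083  0.2981596  0.11798475] [0.41902083 0.33832515 0.1179834 ]
```

View pics/w6.png

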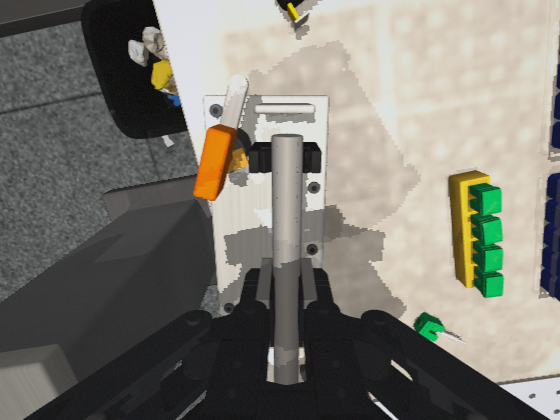

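w6: the rod is level over the nest, with its plain end at (288,138), between the far end plate (row 107) and the lock side. It measures .074 to .075 along the nest, and .075 was wanted. Laying it down.

Run:
```python
from h import *
N=np.array([-NU[1],NU[0],0])
p=np.array(r.read_state()["eef_pos"])+.0005*NU+.001*N
r.move_straight(p-[0,0,.055],speed=.15)
hit=r.move_straight(p-[0,0,.081],speed=.03,max_force=5); s=r.read_state(); print(hit,s["eef_pos"]-p,s["contact_force"],s["time_s"])
if s["eef_pos"][2]-p[2]<-.070:
    command_gripper(.03); s=r.read_state(); r.move_straight(np.array(s["eef_pos"])+[0,0,.10],speed=.25)
    P,Q,_=pose(NB+.03*NU+.02*N+[0,0,.17],62*D); r.move_straight(P,Q,speed=.2)
    snap("w7"); print(r.read_state()["time_s"])
    c,d,pp=load("w7"); W=world(c,d); h=cv2.cvtColor(pp,cv2.COLOR_RGB2HSV)
    o=(h[...,0]>5)&(h[...,0]<22)&(h[...,1]>150)&(W[...,2]>.076)&(W[...,2]<.092)&(W[...,0]>.33)&(W[...,0]<.43)&(W[...,1]>.28)&(W[...,1]<.37)
    k,l,st,ce=cv2.connectedComponentsWithStats(cv2.erode(o.astype(np.uint8),np.ones((3,3)))); i=1+np.argmax(st[1:,4])
    o=l==i; print("wing",cv2.minAreaRect((W[o][:,:2]*1000).astype(np.float32)),W[o].mean(0),np.percentile(W[o][:,2],[5,50,95]))
    print("expect",NB+.056*NU+.036*N)
```

```text
True [ 1.18399579e-04 -2.21430976e-05 -7.43827792e-02] [-0.7954197  -1.15465018  6.47188781] 15.925
17.3167
wing ((379.96319580078125, 327.1503601074219), (34.234989166259766, 10.929226875305176), 62.51133346557617) [0.38069987 0.3286084  0.0841892 ] [0.08285831 0.08426893 0.08528529]
expect [0.37884306 0.32723444 0.        ]
```

View pics/w7.png

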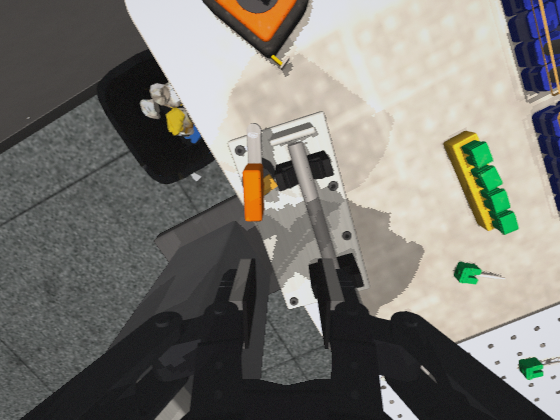

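w7: the rod is seated in the nest, plain end at (297,148), and the wing runs from (253,165) to (253,220) with its top at .084. The wing fit of (.380,.327), yaw 62.5°, matches what I expected. Now I'll grip the wing and turn it.

Run:
```python
from h import *
A=np.array([.3796,.3272,.0775]); P,Q,_=pose(A,62.5*D)
command_gripper(.034); r.reach(P+[0,0,.05],Q)
print(r.move_straight(P,speed=.1,max_force=8)); command_gripper(0,30)
s=r.read_state(); print(s["grip_width"],s["contact_force"],s["time_s"])
if s["grip_width"]>.007:
    for yaw in(40,15,-5,-10.5):
        P,Q,_=pose(A-([0,0,.003] if yaw<-8 else [0,0,0]),yaw*D); r.reach(P,Q); s=r.read_state(); print(yaw,np.round(s["contact_force"],1),np.round(s["torque"],2),s["grip_width"])
    r.hold(.2); command_gripper(.034); r.hold(.3)
    r.move_straight(P+[0,0,.08],speed=.2)
    P,Q,_=pose(NB+.02*NU+[0,0,.19],62*D); r.reach(P,Q); snap("w8"); print(r.read_state()["time_s"])
    c,d,pp=load("w8"); W=world(c,d); h=cv2.cvtColor(pp,cv2.COLOR_RGB2HSV)
    o=(h[...,0]>5)&(h[...,0]<22)&(h[...,1]>150)&(W[...,2]>.07)&(W[...,2]<.092)&(W[...,0]>.33)&(W[...,0]<.43)&(W[...,1]>.28)&(W[...,1]<.37)
    k,l,st,ce=cv2.connectedComponentsWithStats(cv2.erode(o.astype(np.uint8),np.ones((3,3)))); o=l==1+np.argmax(st[1:,4])
    print("wing",cv2.minAreaRect((W[o][:,:2]*1000).astype(np.float32)),np.percentile(W[o][:,2],[5,50,95]))
    cv2.imwrite("pics/w8c.png",cv2.resize(pp[60:320,180:400,::-1],None,fx=2.3,fy=2.3,interpolation=cv2.INTER_CUBIC))
```

```text
False
0.01179321897371074 [-3.71372227  3.14379011  5.7090374 ] 18.825
40 [-2.2  1.   6.4] [ 0.12  0.32 -0.03] 0.011395691652674105
15 [-1.1 -2.1  7.1] [-0.43  0.16  0.05] 0.011396458511591356
-5 [ 3.2 -3.3 -5.5] [-0.65 -0.61 -0.06] 0.011555561302082655
-10.5 [-1.6 -6.9 12.4] [-1.27  0.09 -0.04] 0.011449176566014067
23.1583
wing ((380.27105712890625, 327.027099609375), (10.844048500061035, 34.5954475402832), 79.89092254638672) [0.07935532 0.08182211 0.08304098]
```

View pics/w8c.png

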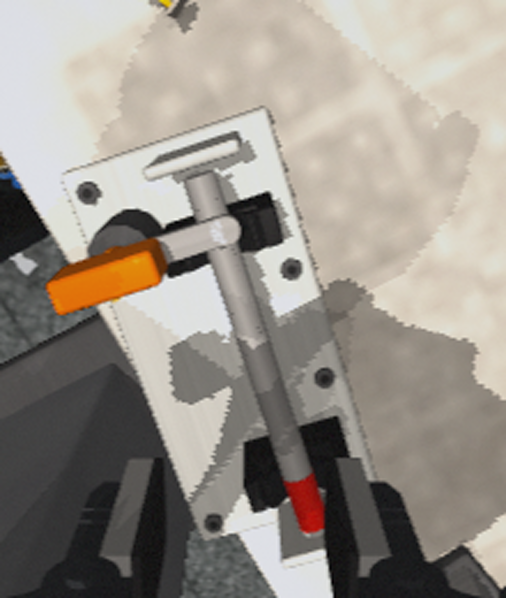

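The wing now points at -10.1°, so the turn is about 1.57 rad. Its top went from 84.3 to 81.8 mm, which means it dropped into the detent. The toe lies over the blank, the plain end is at the lock, and the gripper is clear.

```bash
python3 -c "
from h import *
print(r.finish_job())"
```

```text
the job is handed in; nothing more can be done
None
```

The job is handed in: the red-banded blank went through the V-block and into the marking nest, with its plain end at the lock. The lock is turned to about 1.57 rad and dropped into its detent. The last clock reading was 23 s of the 53 s allowed, and I touched neither the black-banded blank nor the small things on the desk.

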